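# Fit the focus knob to the microscope's drive spindle

## Robot

A 6-joint arm with a two-finger parallel gripper is mounted at the origin on the work surface. World frame = base frame: x ahead of the robot, y to its left, z up, the work surface at z = 0. Lengths are in m, angles in rad, forces in N, time in s.
With the tool pointing down it reaches from about 0.275 to 0.825 m from the base axis. Payload 4.9 kg.
Tool frame: the origin (TCP) lies midway between the tips of the shut fingers; the grasp point (between the pads) lies 19 mm behind it (grip_point_offset is the distance from the TCP to the grasp point, in m); z points along the fingers, x is the direction in which the jaws open and shut, and the axes are right-handed (so a half turn about z gives the same grasp; the last joint's range is limited). The gripper opens to 85 mm and grips with 20 to 120 N. Pads are 22 mm wide; open, the fingers measure 114 mm over their backs; the gripper's body (76 mm by 85 mm) begins 54 mm behind the grasp point. The pads swing forward as they close: fully open they stand 13 mm farther back than shut.
Start: joints at [-1.431, 0.326, -0.193, 1.052, 0, 1.437], TCP at [0.149, -0.53, 0.231] pointing down, gripper open.
Joint ranges: [-2.65, 2.65], [-0.97, 1.79], [-1.3, 1.35], [-1.93, 2.1], [-1.47, 1.37], [-3.14, 3.14]. Speed limits (rad/s): [2.57, 2.57, 3.14, 3.14, 3.14, 3.14].

## Interface

Orientations are given as a rotation vector (axis times angle).
In Python, from cell import * gives the robot as it stands. Calls block until the motion is done:
- movep(position, orientation): joint-space move of the TCP to a pose.
- move_l(position, velocity=0.15, rot=None, until_force=None): straight line of the TCP; rot=None keeps the orientation; velocity is the mean speed in m/s. With until_force (N) it stops when the force on the tool has changed by that much, and returns True; else False.
- set_joints(angles): joint-space move.
- let_go() and grab(newtons=None): open the fingers fully, or close them until they stop; newtons is the grip in N (None keeps the last).
- sleep(seconds).
- ik(position, orientation): joint angles nearest the present ones, or None.
- get_state(): the state.
- grab_frame(name): name is "scene" or "top" or "wrist"; returns a dict with "img" (400x640x3 uint8, red, green, blue), "fx", "fy", "cx", "cy" (pixels), "cam_to_world" (4x4, takes a point from camera to world coordinates); the wrist camera has in their place "T_tool_cam" (4x4, takes a point from camera to tool coordinates, whose origin is the TCP and whose axes are the tool frame's). Camera axes: x right, y down, z forward; pixel columns grow to the right and rows downward; lengths in m; the calibration is good to about 2 mm. A picture is of the moment at which its call begins: read the wrist's pose just before it. There is no depth.
A pose or a line that the arm cannot do raises MotionError and nothing moves.
- sign_off(): hands the job in, once; it reports no verdict.
Trained networks look in the newest picture that a camera, given by its name, has taken for a name from the list of things; names that differ only in an ending like _2 or _b are one class to them, and where a whole thing is asked for, a point or a joint stands for the part that bears it (a point fixed in the world has none). Each returns a list of dicts, best first, with "score" (0 to 1); they miss things now and then, are a little off and sometimes report something else, mostly with a low value. They report only what shows in the picture. A call takes as long as a camera call. They do not tell look-alikes from the thing itself.
- spot_in(camera, name): "centre" ([column, row] in pixels, amid what is visible of it).
- silhouettes(camera, name): "mask" (400x640 bool, what is visible of it) and "centre" ([column, row] in pixels, amid what is visible of it).
- tip_of(camera, name): "centre" ([column, row] in pixels: a listed point, or the origin of a listed thing).
The state is a dict: "clock": time; "q": joint angles; "joint_velocities": joint speeds; "tau": joint torques, N m; "position": TCP position; "eef_rot": TCP orientation; "contact_force": force on the tool from outside, world axes, zero at the start; "wrist_torque": the same for the moment, N m; "finger_gap": opening from 0.0 (shut) to 1.0 (fully open).
Only numpy, scipy, OpenCV 4.12 (cv2) and the standard library are available. Lean on these libraries where they do the work, as an engineer would, in place of code of your own. Each camera call takes 0.05 s, during which the arm holds its last target.

## Task

Get the microscope foot ready for focusing: take the yellow dust cap off its leaning square spindle and put it in the white tray, then push the blue-headed knob onto the spindle until it sits fully home against the collar and the spring ball has clicked into the hole in its side. Let go of everything and leave the other things on the bench where they are.

Things in the scene. Friction and masses are not known exactly. Their poses are not given: they have to be found in the camera images.
- foot: Fixed cream microscope foot, 190 (x) x 110 (y) x 30 mm plate with a sloping housing at its -x end that carries the spindle. Origin: centre of its underside on the bench; z up; the spindle leans towards its -x side, roughly towards the robot. Highest point of the housing and collar about 110 mm.
- spindle: Fixed steel square drive, 18 x 18 mm, 25 mm long, the last 7 mm tapering to 12.4 mm square. Origin: centre of the face of the dark round collar (52 mm diameter) it rises from, 95 mm above the bench; own z runs out along it, leaning 25 degrees from vertical; x, y square to its flats. The brass spring ball is in its +x (upper) flat, 13 mm from the collar, 4 mm proud.
- ball (a joint): Travel of the spring ball into the spindle, m: 0 standing out, 0.0045 fully in. The spring gives 4 N at first and 1.5 N more per mm; pushing the knob past it takes about 5 to 12 N along the spindle. In the bore but not clicked it reads about 0.0015 to 0.004; clicked into a hole, below 0.001.
- knob: Blue-headed knob, loose, 140 g, 68 mm tall, stands on the mat, bore down. Head 30 x 30 mm square, 28 to 68 mm above the foot; below it a steel sleeve 29 x 29 mm, square bore 19.5 mm, 28 mm deep, with a 12 mm hole in each side 13 mm above the foot: fits in any of four quarter turns. Origin: centre of the foot; z up its axis; x, y square to its flats. Home: origin on the spindle's origin, axes in line.
- cap: Yellow plastic dust cap, loose, about 40 g: square cup 36 x 36 mm outside, 44 mm tall, walls 4 mm, inside 28 x 28 x 32 mm deep. It sits loosely over the spindle with its rim on the collar (up to 5 mm off centre). Origin: centre of its open rim; z along its axis to the closed top; x, y square to its sides.
- cap_mid (a point): Middle of the dust cap, on its axis 22 mm from the open rim towards the closed top.
- dish: White open tray, fixed, 130 x 130 mm outside, 22 mm high, walls and floor 5 mm. Origin: centre of its underside; sides along its x and y.
- mat: Black rubber mat, fixed, 230 (x) x 100 (y) x 6 mm, on which the three knobs stand in a row along its x about 75 mm apart. Origin: centre of its underside.
- knob_red: Bystander: red-headed knob for another drive, same outside size as the blue one, standing on the mat. Origin: centre of its foot.
- knob_green: Bystander: green-headed knob for another drive, same outside size, standing on the mat. Origin: centre of its foot.
- oil_bottle: Bystander: small amber bottle, 28 mm diameter, 70 mm tall, standing. Origin: centre of its base.
- objective: Bystander: steel lens (objective), 25 mm diameter, 45 mm tall, standing. Origin: centre of its base.
- slide_box: Bystander: closed grey slide box, 80 x 100 x 30 mm. Origin: centre of its underside.
- petri: Bystander: shallow round glass dish, 90 mm diameter, 15 mm high. Origin: centre of its underside.
- jar: Bystander: glass jar with a white lid, 50 mm diameter, 60 mm tall. Origin: centre of its base.
- screwdriver: Bystander: screwdriver lying flat, about 200 mm long, along its own x. Origin: near its middle, at bench height.
Things that resemble listed ones, but are neither listed nor needed, are in the scene too. What is shaped like the knob but pink is not meant.

How it is judged:
By the outcome, as a careful person would: the job done as asked, in the order asked, and still so for the second after the job is handed in, with the robot touching nothing.
It also fails if it takes over 59 s, if anything falls off the work surface, if the arm or the gripper's body presses on something with over 40 N, if the wrist force passes 120 N, or if a joint passes its speed limit or range.

## Working session

There is one attempt and no reset: what is moved stays moved. The work goes in short steps, each a Python script; the robot and the scene stay as the last script left them, time stands still between calls to the robot, and variables do not carry over. Pictures are saved under pics/ and viewed, and the job is handed in when it is done.

```bash
ls; mkdir -p pics; python3 - <<'E'
from cell import *
import cv2
for n in ["scene","top","wrist"]:
    f=grab_frame(n); cv2.imwrite(f"pics/a_{n}.png",f["img"][:,:,::-1])
    print(n,f["fx"],f["fy"],f["cx"],f["cy"],f.get("cam_to_world",f.get("T_tool_cam")))
s=get_state();print(s["clock"],s["position"],s["eef_rot"],s["contact_force"])
E
```

```text
pics
scene 478.1486757145412 478.1486757145412 323.5809534794488 198.05470441429676 [[-0.03888162  0.67182552 -0.73968823  1.30719919]
 [ 0.99906355  0.04019725 -0.0160063   0.00474705]
 [ 0.01897999 -0.73961791 -0.67275933  0.80121212]
 [ 0.          0.          0.          1.        ]]
top 391.2897225296531 391.2897225296531 322.1309297175483 197.46732613146526 [[-0.12298756 -0.96703376  0.2229793   0.33692879]
 [-0.99240354  0.12053149 -0.02464476  0.02149993]
 [-0.00304371 -0.22431645 -0.9745116   1.05916116]
 [ 0.          0.          0.          1.        ]]
wrist 313.2930104039527 313.2930104039527 314.48436066314383 199.31218375228306 [[ 9.99999881e-01 -8.92209617e-05  4.78969162e-04 -1.32817821e-04]
 [-4.09719830e-05  9.64206740e-01  2.65151581e-01 -6.75065934e-02]
 [-4.85482373e-04 -2.65151569e-01  9.64206622e-01 -1.42815434e-01]
 [ 0.00000000e+00  0.00000000e+00  0.00000000e+00  1.00000000e+00]]
0.15 [ 0.14866313 -0.52906449  0.2306809 ] [-2.50300281e+00  1.89695169e+00  1.46112651e-03] [0.14943812 0.76173242 0.31779091]
```

View pics/a_scene.png

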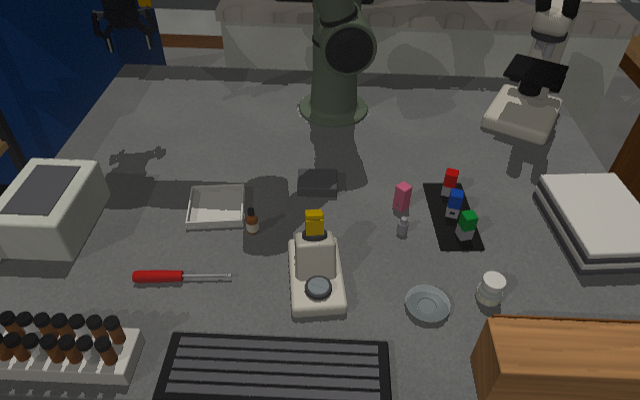

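View pics/a_top.png

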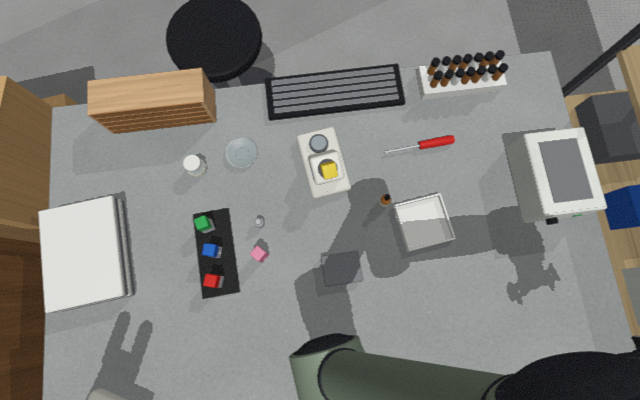

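View pics/a_wrist.png

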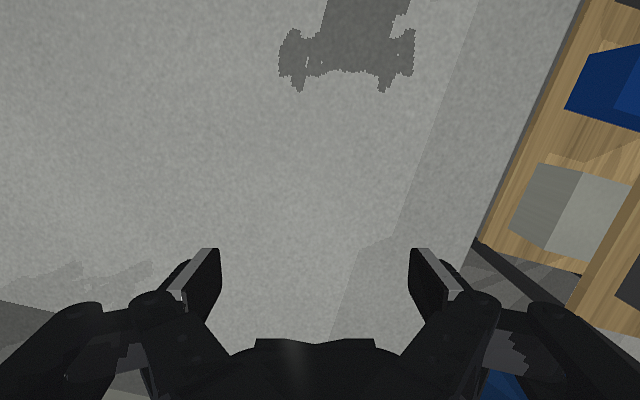

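```bash
cat > h.py <<'E'
from cell import *
import numpy as np, cv2
from scipy.spatial.transform import Rotation as R
from scipy.optimize import least_squares
def cam(f,st=None):
    K=np.array([[f["fx"],0,f["cx"]],[0,f["fy"],f["cy"]],[0,0,1]])
    if "cam_to_world" in f: return K,np.array(f["cam_to_world"])
    T=np.eye(4);T[:3,:3]=R.from_rotvec(st["eef_rot"]).as_matrix();T[:3,3]=st["position"]
    return K,T@np.array(f["T_tool_cam"])
def ray(KT,uv):
    K,T=KT; d=T[:3,:3]@np.linalg.solve(K,[uv[0],uv[1],1.]); return T[:3,3],d/np.linalg.norm(d)
def onz(KT,uv,z):
    o,d=ray(KT,uv); return o+d*(z-o[2])/d[2]
def proj(KT,P):
    K,T=KT; P=np.atleast_2d(P); p=(P-T[:3,3])@T[:3,:3]; p=p@K.T; return p[:,:2]/p[:,2:]
def tri(rs):
    A=0;b=0
    for o,d in rs:
        M=np.eye(3)-np.outer(d,d);A=A+M;b=b+M@o
    x=np.linalg.solve(A,b); return x,[np.linalg.norm((np.eye(3)-np.outer(d,d))@(x-o)) for o,d in rs]
def shot(n,name=None):
    st=get_state(); f=grab_frame(n)
    if name: cv2.imwrite(f"pics/{name}.png",f["img"][:,:,::-1])
    return f,cam(f,st)
E
python3 - <<'E'
from h import *
C={}
for n in ["scene","top"]:
    f,C[n]=shot(n)
    big=cv2.resize(f["img"],None,fx=4,fy=4,interpolation=cv2.INTER_CUBIC)
    x,y=(220,150) if n=="scene" else (280,110)
    cv2.imwrite(f"pics/b_{n}f.png",big[4*y:4*y+600 if n=="top" else 4*y+600+80-80,4*x:4*x+720,::-1])
    x,y=(380,140) if n=="scene" else (180,190)
    cv2.imwrite(f"pics/b_{n}k.png",big[4*y:4*y+480,4*x:4*x+480,::-1])
H=dict(foot=.03,spindle=0.095,cap=.1,cap_mid=.12,knob=.006,dish=0,mat=.006,knob_red=.006,oil_bottle=0,objective=0,jar=0,petri=0)
for o in H:
    for n in C:
        for fn in (spot_in,tip_of):
            r=fn(n,o)[:3]
            print(o,n,fn.__name__,[(round(k["score"],2),np.round(k["centre"]),np.round(onz(C[n],k["centre"],H[o])[:2],3)) for k in r])
E
```

```text
foot scene call [(0.66, array([425., 301.]), array([0.745, 0.196])), (0.6, array([314., 277.]), array([ 0.698, -0.023]))]
foot scene call [(0.69, array([317., 279.]), array([ 0.703, -0.017]))]
foot top call [(0.59, array([321., 161.]), array([ 0.675, -0.014]))]
foot top call [(0.81, array([322., 163.]), array([ 0.668, -0.017]))]
spindle scene call [(0.57, array([314., 236.]), array([ 0.646, -0.028]))]
spindle scene call [(0.56, array([314., 234.]), array([ 0.641, -0.028]))]
spindle top call [(0.54, array([319., 164.]), array([ 0.647, -0.005])), (0.47, array([320., 160.]), array([ 0.658, -0.01 ]))]
spindle top call [(0.48, array([330., 172.]), array([ 0.621, -0.031]))]
cap scene call [(0.71, array([314., 220.]), array([ 0.606, -0.029]))]
cap scene call [(0.76, array([313., 231.]), array([ 0.637, -0.029]))]
cap top call [(0.54, array([328., 169.]), array([ 0.63 , -0.028]))]
cap top call [(0.64, array([324., 167.]), array([ 0.636, -0.017]))]
cap_mid scene call [(0.71, array([313., 223.]), array([ 0.633, -0.029])), (0.22, array([449., 180.]), array([0.483, 0.265]))]
cap_mid scene call [(
[... 2429 characters left out ...]
jar scene call [(0.64, array([488., 293.]), array([0.696, 0.336]))]
jar scene call [(0.85, array([488., 299.]), array([0.711, 0.332]))]
jar top call [(0.68, array([193., 166.]), array([0.715, 0.346]))]
jar top call [(0.75, array([197., 168.]), array([0.707, 0.336])), (0.3, array([216., 252.]), array([0.464, 0.296]))]
petri scene call [(0.98, array([426., 301.]), array([0.724, 0.204]))]
petri scene call [(0.69, array([425., 303.]), array([0.728, 0.201]))]
petri top call [(0.61, array([244., 153.]), array([0.736, 0.199])), (0.51, array([386., 199.]), array([ 0.553, -0.182]))]
petri top call [(0.81, array([246., 155.]), array([0.73 , 0.195])), (0.39, array([212., 254.]), array([0.461, 0.307]))]
```

```bash
ls pics
```

```text
a_scene.png
a_top.png
a_wrist.png
b_scenef.png
b_scenek.png
b_topf.png
b_topk.png
```

View pics/b_scenef.png

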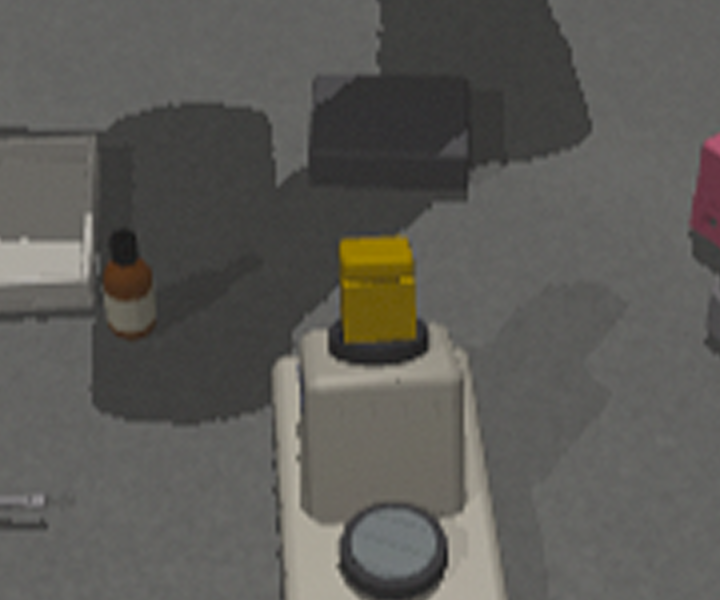

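View pics/b_topf.png

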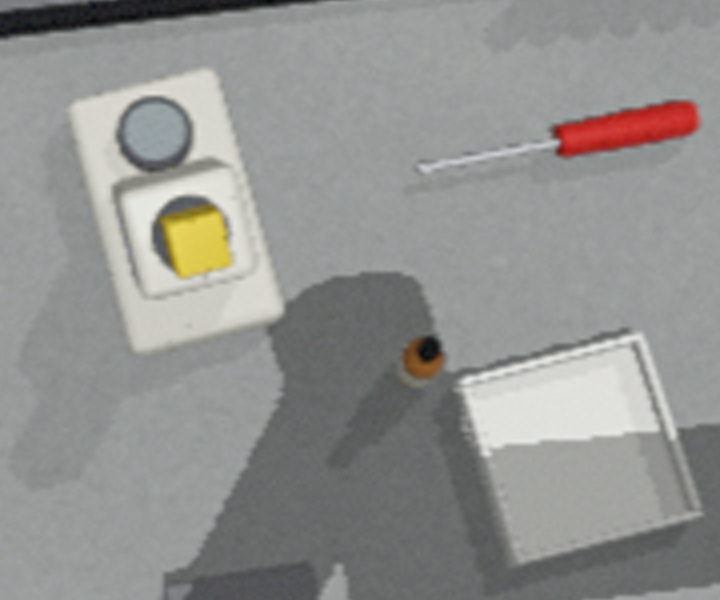

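View pics/b_scenek.png

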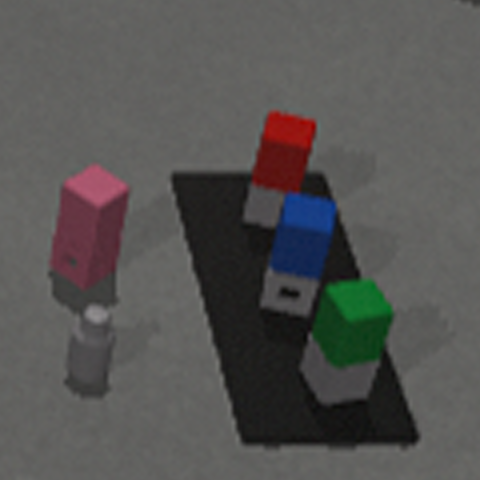

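View pics/b_topk.png

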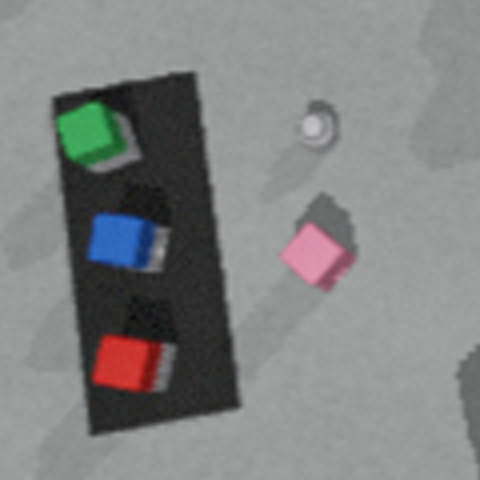

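```bash
python3 - <<'E'
from h import *
f,C=shot("top"); fs,S=shot("scene")
def up(c,o): return [(o[0]+x/4,o[1]+y/4) for x,y in c]
def show(nm,c,o,z):
    P=np.array([onz(C,p,z)[:2] for p in up(c,o)])
    print(nm,P.mean(0),[ (round(np.linalg.norm(P[i]-P[i-1]),3),round(np.degrees(np.arctan2(*(P[i]-P[i-1])[::-1])),1)) for i in range(len(P))])
o=(280,110)
show("foot",[(70,103),(214,70),(284,315),(135,354)],o,.03)
show("dish",[(459,381),(638,332),(700,514),(518,565)],o,.022)
show("captop",[(162,214),(219,206),(232,262),(178,278)],o,.095+.04)
o=(180,190)
show("knobtop",[(97,214),(157,214),(148,269),(89,262)],o,.074)
show("mat",[(52,97),(195,72),(240,407),(91,435)],o,.006)
# cap detail
st=get_state()
for n,K in (("top",C),("scene",S)):
    m=silhouettes(n,"cap")[0]; print(n,m["centre"],m["mask"].sum())
a=silhouettes("top","cap")[0]["centre"];b=silhouettes("scene","cap")[0]["centre"]
print("captri",tri([ray(C,a),ray(S,b)]))
# blue centroid
hs=[]
for ff,K,box in((f,C,(190,230,220,270)),(fs,S,(430,480,180,230))):
    h=cv2.cvtColor(ff["img"],cv2.COLOR_RGB2HSV); m=(abs(h[...,0].astype(int)-112)<12)&(h[...,1]>120)
    z=np.zeros_like(m); z[box[2]:box[3],box[0]:box[1]]=1; ys,xs=np.nonzero(m&z); hs.append(ray(K,(xs.mean(),ys.mean()))); print(xs.mean(),ys.mean(),len(xs))
print("blue",tri(hs))
E
```

```text
foot [ 0.67129491 -0.02149075] [(np.float64(0.186), np.float64(7.4)), (np.float64(0.104), np.float64(-83.4)), (np.float64(0.184), np.float64(-172.5)), (np.float64(0.104), np.float64(97.9))]
dish [ 0.47420612 -0.26918364] [(np.float64(0.128), np.float64(8.2)), (np.float64(0.128), np.float64(-81.6)), (np.float64(0.128), np.float64(-172.3)), (np.float64(0.127), np.float64(98.3))]
captop [ 0.6151531  -0.02827594] [(np.float64(0.042), np.float64(6.4)), (np.float64(0.036), np.float64(-88.8)), (np.float64(0.037), np.float64(-175.0)), (np.float64(0.035), np.float64(100.0))]
knobtop [0.46294705 0.29058669] [(np.float64(0.03), np.float64(-12.7)), (np.float64(0.038), np.float64(-97.1)), (np.float64(0.035), np.float64(166.9)), (np.float64(0.037), np.float64(76.3))]
mat [0.46385997 0.2953105 ] [(np.float64(0.228), np.float64(3.6)), (np.float64(0.099), np.float64(-86.9)), (np.float64(0.227), np.float64(-176.6)), (np.float64(0.098), np.float64(93.4))]
top [330.7, 168.5] 224
scene [311.4, 222.4] 471
captri (array([ 0.6252065 , -0.03326235,  0.11300588]), [np.float64(0.00014323866628681344), np.float64(0.0001432386662867996)])
209.7487684729064 249.4679802955665 203
455.57875457875457 198.24175824175825 273
blue (array([0.46685161, 0.29713731, 0.05338403]), [np.float64(0.0013600653650894699), np.float64(0.0013600653650894068)])
```

```bash
cat >> h.py <<'E'
def sframe(yaw,tilt=25):
    y,t=np.radians(yaw),np.radians(tilt)
    z=np.array([-np.sin(t)*np.cos(y),-np.sin(t)*np.sin(y),np.cos(t)])
    x=np.array([np.cos(t)*np.cos(y),np.cos(t)*np.sin(y),np.sin(t)])
    return np.column_stack([x,np.cross(z,x),z])
def tool(zdir,xdir):
    z=zdir/np.linalg.norm(zdir); x=xdir-z*(xdir@z); x/=np.linalg.norm(x)
    return R.from_matrix(np.column_stack([x,np.cross(z,x),z])).as_rotvec()
E
python3 - <<'E'
from h import *
F=sframe(7.3); O=np.array([.634,-.027,.095])
for s in (1,-1):
    r=tool(-F[:,2],s*F[:,1]); 
    for d in (.11,.02): print(s,d,ik(O+F[:,2]*d,r))
    for yaw in (0,-11.6):
        print("knob",ik(np.array([.465,.295,.1]),tool(np.array([0,0,-1.]),s*np.array([-np.sin(np.radians(yaw)),np.cos(np.radians(yaw)),0]))))
print(get_state()["q"])
E
```

```text
1 0.11 [-0.26598667  0.15594948 -0.62998511  0.37818345  0.16271806 -0.35977401]
1 0.02 [-0.23645555  0.33342165 -0.64758838  0.17882231  0.15097788 -0.33233992]
knob [ 0.43128272  0.44992783 -0.371792    0.7490765   0.          0.43128272]
knob [ 0.43128272  0.44992783 -0.371792    0.7490765   0.          0.63374092]
-1 0.11 [-0.26598667  0.15594948 -0.62998511  0.37818345  0.16271806  2.78181864]
-1 0.02 [-0.23645555  0.33342165 -0.64758838  0.17882231  0.15097788  2.80925273]
knob [ 0.43128272  0.44992783 -0.371792    0.7490765   0.         -2.71030993]
knob [ 0.43128272  0.44992783 -0.371792    0.7490765   0.         -2.50785174]
[-1.43122159e+00  3.26192733e-01 -1.92576336e-01  1.05200285e+00
 -2.83747945e-05  1.43659321e+00]
```

```bash
python3 - <<'E'
from h import *
F=sframe(7.3); O=np.array([.634,-.027,.095])
r=tool(-F[:,2],F[:,1])
movep(O+F[:,2]*.12,r)
f,C=shot("wrist","c_w")
x0,y0=220,90
cv2.imwrite("pics/c_wz.png",cv2.resize(f["img"][y0:y0+150,x0:x0+200,::-1],None,fx=4,fy=4,interpolation=cv2.INTER_CUBIC))
print(get_state()["clock"],proj(C,[O,O+F[:,2]*.044]))
for n in ("cap","cap_mid","spindle"):
    for fn in (spot_in,tip_of): print(n,[(k["score"],k["centre"]) for k in fn("wrist",n)[:2]])
E
```

```text
5.3333 [[315.20800603 192.81030326]
 [315.28387177 207.66931744]]
cap [(0.83, [313.9, 198.2]), (0.43, [58.9, 7.3])]
cap [(0.79, [316.6, 190.1]), (0.52, [78.0, 157.1])]
cap_mid [(0.87, [317.6, 196.6])]
cap_mid [(0.9, [316.8, 194.5])]
spindle [(0.97, [316.0, 171.8])]
spindle []
```

View pics/c_w.png

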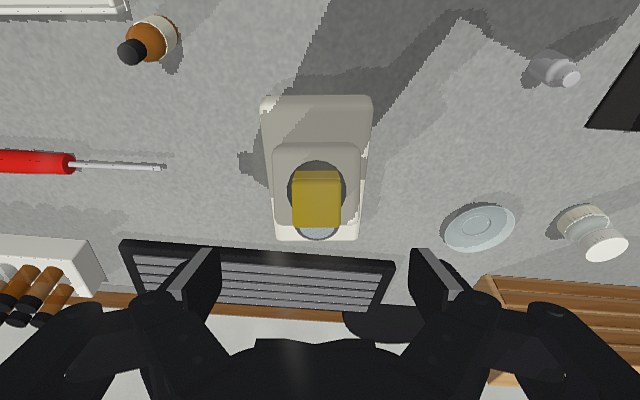

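View pics/c_wz.png

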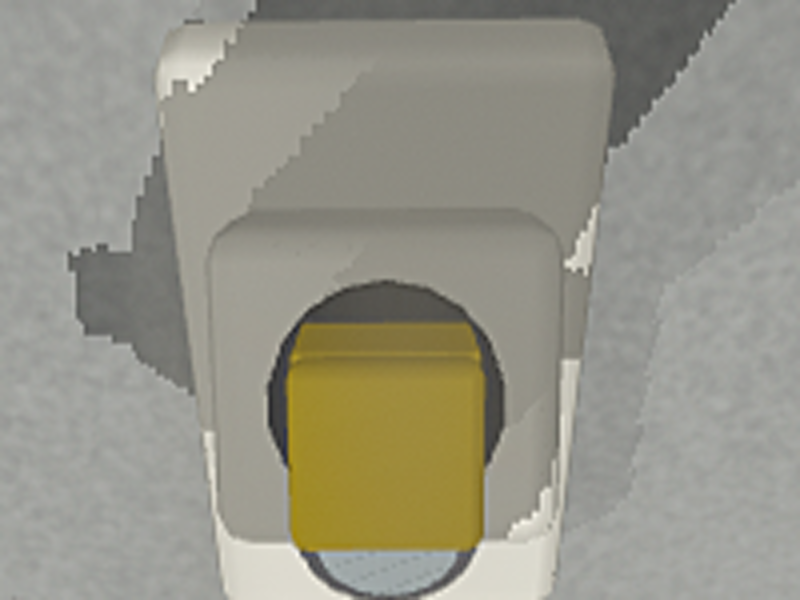

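```bash
python3 - <<'E'
from h import *
st=get_state(); f,C=shot("wrist")
def fit(yaw):
    F=sframe(yaw); t=np.linspace(0,2*np.pi,181)
    circ=.026*(np.outer(np.cos(t),F[:,0])+np.outer(np.sin(t),F[:,1]))
    def res(o):
        p=proj(C,np.array([o[0],o[1],.095])+circ); return [p[:,0].min()-286.8,p[:,0].max()-346,p[:,1].min()-160.1]
    s=least_squares(res,[.63,-.027]); return s.x,s.fun,F
o,r,F=fit(7.3); print(o,r)
O=np.r_[o,.095]
for z in (.044,0): print(proj(C,[O+F@[a,b,z] for a,b in((-.018,-.018),(-.018,.018),(.018,.018),(.018,-.018))]).round(1).tolist())
E
```

```text
[ 0.63088602 -0.02599415] [-0.67804928  0.67790563  0.09844412]
[[291.3, 180.5], [342.2, 180.5], [341.0, 228.3], [292.3, 228.3]]
[[295.1, 169.7], [337.8, 169.6], [337.0, 210.4], [295.8, 210.4]]
```

```bash
python3 - <<'E'
from h import *
F=sframe(7.3); O=np.array([.6309,-.026,.095]); r=tool(-F[:,2],F[:,1])
move_l(O+F[:,2]*.07,.2,rot=r)
print(move_l(O+F[:,2]*.013,.1,until_force=8))
s=get_state();print(s["position"],(O+F[:,2]*.013),s["contact_force"])
grab(30)
s=get_state();print(s["finger_gap"],s["contact_force"],s["clock"])
move_l(O+F[:,2]*.08,.12)
f,C=shot("wrist","d_w"); s=get_state();print(s["finger_gap"],s["contact_force"],s["clock"])
E
```

```text
False
[ 0.62566011 -0.02675873  0.10728319] [ 0.62545049 -0.0266981   0.106782  ] [ 1.28704645 -0.14028432  0.37369406]
0.415040260671632 [-3.18291803 -0.75297401  5.20691343] 7.3
0.41673092776366466 [ 0.16991508 -0.40872302 -0.61905747] 8.0583
```

View pics/d_w.png

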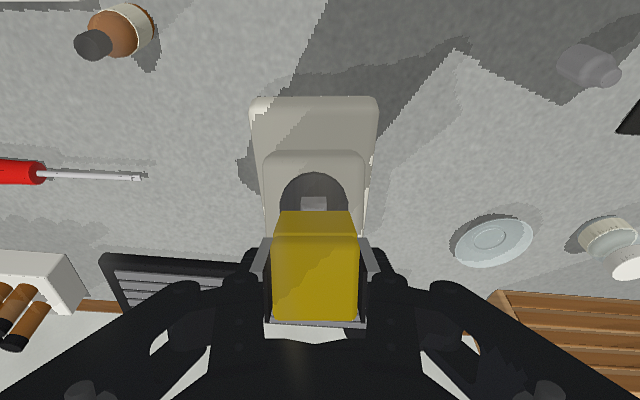

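```bash
python3 - <<'E'
from h import *
yaw=np.radians(8.0); D=np.array([.475,-.270,0])
rd=tool(np.array([0,0,-1.]),np.array([-np.sin(yaw),np.cos(yaw),0]))
movep(D+[0,0,.13],rd)
print(move_l(D+[0,0,.020],.12,until_force=6), get_state()["position"],get_state()["contact_force"])
let_go()
move_l(D+[0,0,.13],.25)
f,C=shot("wrist","e_w");s=get_state();print(s["clock"],s["finger_gap"])
E
```

```text
True [ 0.47408566 -0.26863326  0.01870346] [-1.97644723  0.14523568  5.33964662]
11.2333 0.9999227968305443
```

View pics/e_w.png

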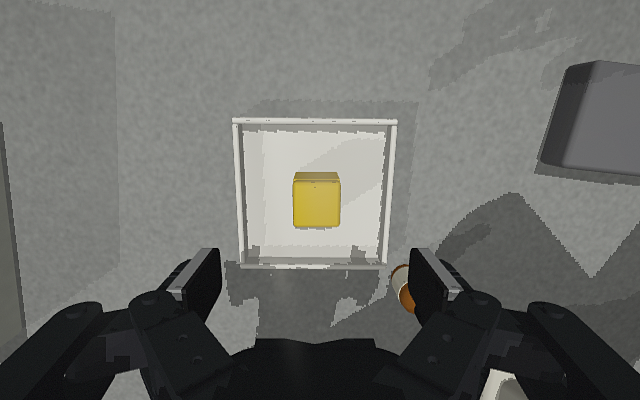

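```bash
python3 - <<'E'
from h import *
F=sframe(7.3); O=np.array([.6309,-.026,.095]); r=tool(-F[:,2],F[:,1])
movep(O+F[:,2]*.08,r)
f,C=shot("wrist")
x0,y0=220,90
cv2.imwrite("pics/g_wz.png",cv2.resize(f["img"][y0:y0+150,x0:x0+200,::-1],None,fx=4,fy=4,interpolation=cv2.INTER_CUBIC))
sq=lambda h,z:[O+F@[a*h,b*h,z] for a,b in((-1,-1),(-1,1),(1,1),(1,-1))]
for h,z in((.009,0),(.009,.018),(.0062,.025)): print((4*(proj(C,sq(h,z))-[x0,y0])).round().tolist())
movep(np.array([.463,.293,.16]),tool(np.array([0,0,-1.]),np.array([np.sin(.2),np.cos(.2),0])))
f,C=shot("wrist","g_k")
x0,y0=220,90
cv2.imwrite("pics/g_kz.png",cv2.resize(f["img"][y0:y0+150,x0:x0+200,::-1],None,fx=4,fy=4,interpolation=cv2.INTER_CUBIC))
print(get_state()["clock"])
E
```

```text
[[333.0, 421.0], [431.0, 421.0], [430.0, 514.0], [334.0, 514.0]]
[[329.0, 448.0], [435.0, 448.0], [434.0, 548.0], [330.0, 548.0]]
[[344.0, 476.0], [420.0, 476.0], [419.0, 547.0], [345.0, 547.0]]
13.6833
```

View pics/g_wz.png

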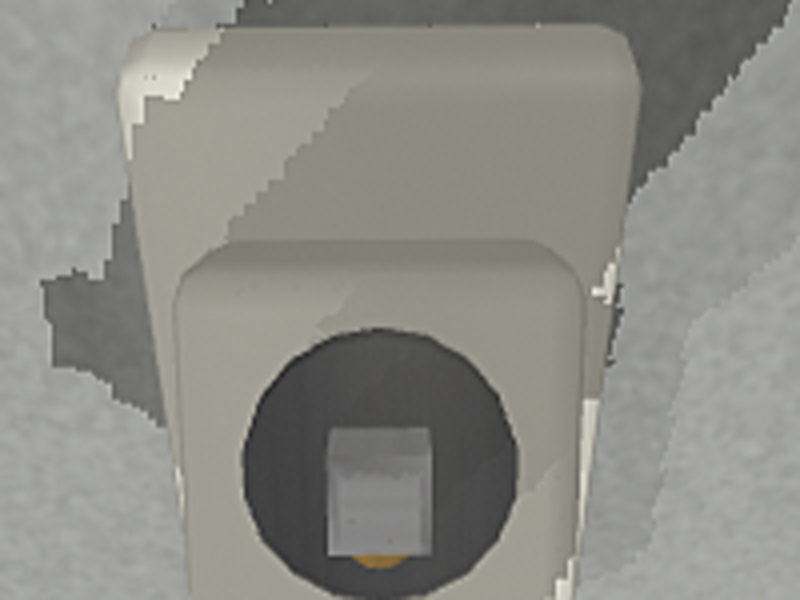

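View pics/g_k.png

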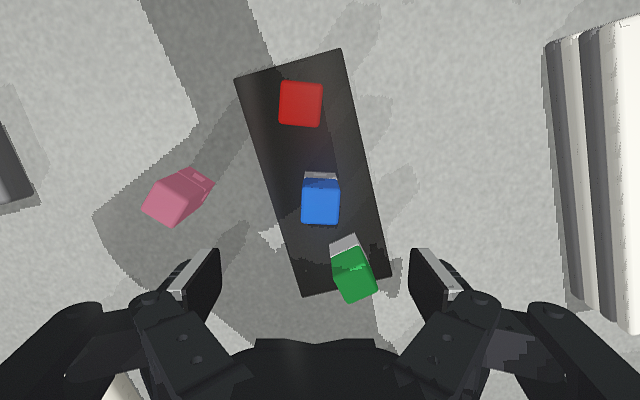

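View pics/g_kz.png

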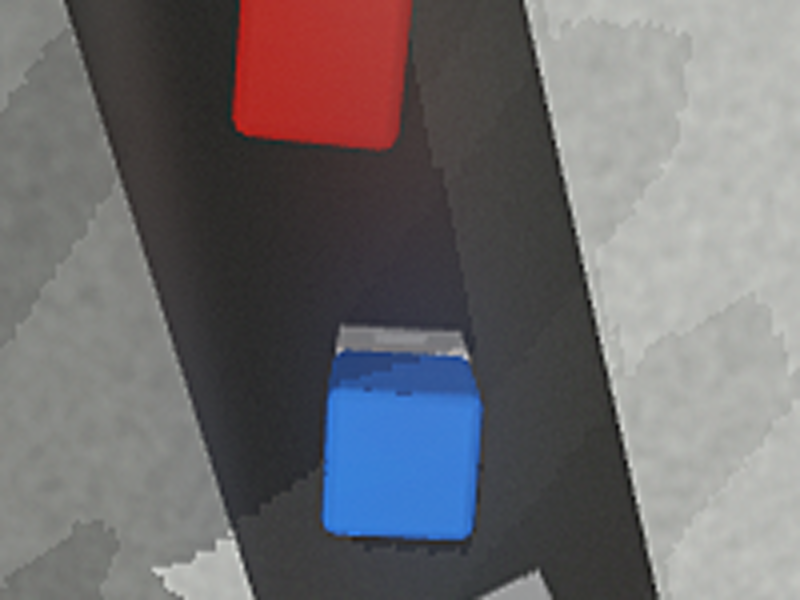

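```bash
python3 - <<'E'
from h import *
f,C=shot("wrist")
def top(p): 
    p=np.array(p); yaw=p[2]; c,s=np.cos(yaw),np.sin(yaw)
    return proj(C,[[p[0]+c*a-s*b,p[1]+s*a+c*b,.074] for a,b in((-.015,-.015),(-.015,.015),(.015,.015),(.015,-.015))])
obs=np.array([(327,389),(483,392),(473,541),(323,534)])/4+[220,90]
s=least_squares(lambda p:(top(p)-obs).ravel(),[.463,.293,-.2]); print(s.x,np.degrees(s.x[2]),s.fun.round(2))
# spindle: rebuild camera at earlier pose (nominal)
F=sframe(7.3); O=np.array([.6309,-.026,.095]); r=tool(-F[:,2],F[:,1])
C2=cam(f,dict(eef_rot=r,position=O+F[:,2]*.08))
t=np.linspace(0,2*np.pi,181);circ=.026*(np.outer(np.cos(t),F[:,0])+np.outer(np.sin(t),F[:,1]))
p=(proj(C2,O+circ)-[220,90])*4; print(p.min(0),p.max(0),"obs 243,328 / 519,600")
E
```

```text
[ 0.46630708  0.29614346 -0.23895076] -13.690869875096913 [-0.54 -0.8   0.46 -0.09  0.64  0.3  -0.55  0.69]
[236.66593151 327.235401  ] [516.91779143 595.79477125] obs 243,328 / 519,600
```

```bash
python3 - <<'E'
from h import *
yaw=np.radians(-13.7); P=np.array([.4663,.2961,0])
r=tool(np.array([0,0,-1.]),np.array([-np.sin(yaw),np.cos(yaw),0]))
move_l(P+[0,0,.12],.2,rot=r)
print(move_l(P+[0,0,.037],.12,until_force=8))
s=get_state();print(s["position"],s["contact_force"])
grab(60)
s=get_state();print(s["position"],s["contact_force"],s["finger_gap"])
move_l(P+[0,0,.16],.15)
f,C=shot("wrist","h_w");s=get_state();print(s["clock"],s["finger_gap"],s["contact_force"])
x0,y0=220,190
cv2.imwrite("pics/h_wz.png",cv2.resize(f["img"][y0:y0+150,x0:x0+200,::-1],None,fx=4,fy=4,interpolation=cv2.INTER_CUBIC))
# predicted corners of head top (39-? grasp 50 => top 18 behind grasp, i.e. TCP z=-.037), sleeve foot z=+.031
RT=R.from_rotvec(s["eef_rot"]).as_matrix()
for h,z in((.015,-.037),(.015,.003),(.0145,.031)):
    print((4*(proj(C,[s["position"]+RT@[a*h,b*h,z] for a,b in((-1,-1),(1,-1),(1,1),(-1,1))])-[x0,y0])).round().tolist())
E
```

```text
False
[0.46699286 0.29644439 0.03784583] [ 0.62682672 -0.05153924 -0.60613958]
[0.46668848 0.29625824 0.03748401] [-1.13227671  0.01759813  3.72408769] 0.3417809013032295
16.4917 0.3450383133315155 [-0.13385997 -0.30492906 -1.45344877]
[[212.0, 273.0], [536.0, 273.0], [526.0, 550.0], [223.0, 550.0]]
[[253.0, 128.0], [496.0, 128.0], [491.0, 346.0], [259.0, 346.0]]
[[275.0, 66.0], [475.0, 66.0], [471.0, 250.0], [279.0, 250.0]]
```

View pics/h_w.png

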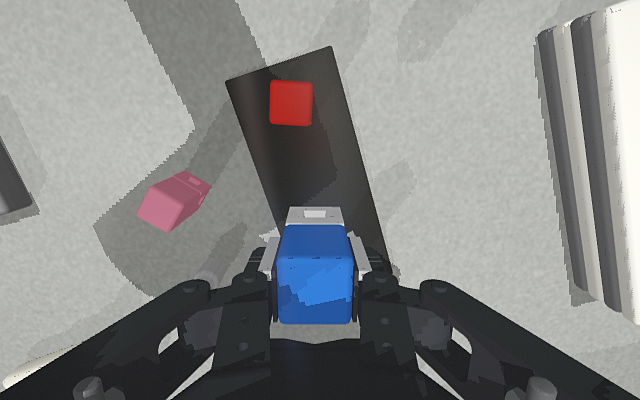

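View pics/h_wz.png

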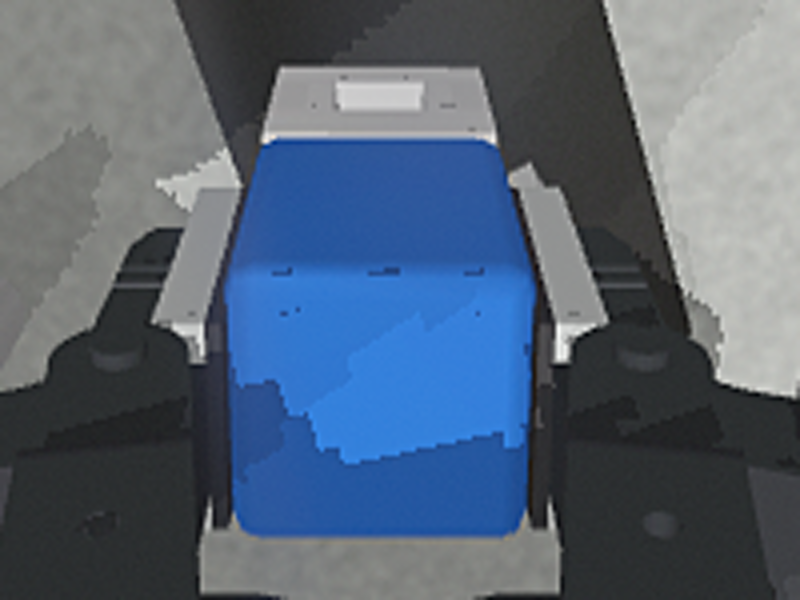

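```bash
cat >> h.py <<'E'
def insview(name,O,F,g=.0315):
    st=get_state(); f,C=shot("wrist",name)
    x0,y0=240,150
    cv2.imwrite(f"pics/{name}z.png",cv2.resize(f["img"][y0:y0+150,x0:x0+160,::-1],None,fx=5,fy=4,interpolation=cv2.INTER_CUBIC))
    z=lambda P:((proj(C,P)-[x0,y0])*[5,4]).round().tolist()
    RT=R.from_rotvec(st["eef_rot"]).as_matrix()
    print("spindle tip",z([O+F@[a,b,.025] for a,b in((-.0062,-.0062),(-.0062,.0062))]),"base",z([O+F@[a,b,0] for a,b in((-.009,-.009),(-.009,.009))]),"collar",z([O+F@[0,b,0] for b in(-.026,.026)]))
    print("knob foot",z([st["position"]+RT@[a,-.0145,g] for a in(-.0145,.0145)]))
    k=F.T@(st["position"]+RT@[0,0,g]-O); print("knob origin in spindle frame mm",(k*1e3).round(2),"F",st["contact_force"].round(2),"M",st["wrist_torque"].round(2),"gap",round(st["finger_gap"],3),"t",st["clock"])
E
python3 - <<'E'
from h import *
F=sframe(7.3); O=np.array([.632,-.0272,.095]); r=tool(-F[:,2],F[:,1])
movep(O+F[:,2]*.115,r)
move_l(O+F[:,2]*(.025+.008+.0315),.15)
sleep(.2)
insview("i_w",O,F)
E
```

```text
spindle tip [[321.0, 254.0], [422.0, 254.0]] base [[307.0, 194.0], [438.0, 194.0]] collar [[185.0, 243.0], [559.0, 244.0]]
knob foot [[246.0, 226.0], [496.0, 226.0]]
knob origin in spindle frame mm [ 1.   -0.05 33.88] F [-0.05 -0.17 -0.82] M [-0.08  0.55 -0.04] gap 0.342 t 18.4917
```

View pics/i_wz.png

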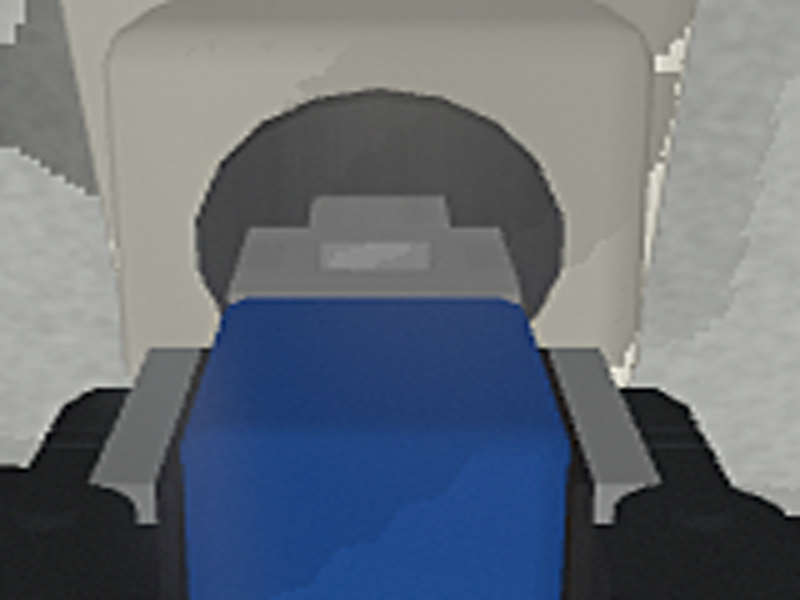

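```bash
python3 - <<'E'
from h import *
f,C=shot("wrist"); g=cv2.cvtColor(f["img"],cv2.COLOR_RGB2GRAY).astype(int)
for v in (200,201,202,203,204,208,209,210,214,216): print(v,list(zip(range(284,346),g[v,284:346]))[0][0],g[v,284:346].tolist())
s=get_state();print(s["position"])
F=sframe(7.3);print(R.from_rotvec(s["eef_rot"]).as_matrix().T@F)
E
```

```text
200 284 [71, 69, 71, 68, 70, 72, 71, 71, 70, 72, 70, 71, 73, 73, 74, 74, 74, 70, 85, 119, 118, 116, 117, 118, 118, 119, 118, 120, 118, 118, 116, 120, 119, 118, 119, 119, 117, 116, 115, 114, 116, 117, 118, 119, 122, 86, 74, 77, 77, 78, 78, 75, 74, 75, 75, 76, 72, 74, 74, 72, 71, 72]
201 284 [72, 70, 71, 70, 71, 71, 71, 72, 72, 71, 71, 72, 71, 73, 74, 74, 74, 70, 98, 117, 114, 115, 115, 114, 115, 116, 116, 118, 115, 115, 116, 118, 115, 116, 117, 116, 114, 113, 111, 112, 113, 114, 114, 116, 120, 97, 73, 77, 77, 77, 75, 74, 75, 74, 74, 75, 74, 75, 75, 72, 72, 70]
202 284 [69, 71, 71, 69, 69, 71, 73, 71, 72, 69, 69, 70, 72, 72, 74, 74, 73, 70, 108, 115, 115, 113, 114, 113, 114, 116, 116, 115, 114, 114, 116, 114, 114, 116, 116, 113, 115, 111, 111, 112, 113, 113, 114, 118, 120, 94, 74, 74, 77, 78, 75, 75, 76, 75, 75, 75, 74, 73, 74, 74, 70, 72]
203 284 [70, 69, 69, 69, 69, 70, 70, 72, 71, 70, 70, 69, 71, 73, 73, 75, 72, 68, 111, 115, 114, 113, 113, 114, 114, 115, 116, 113, 113, 115, 114, 116, 116, 114, 116, 115, 113, 113, 111, 110, 112, 113, 115, 114, 120, 97, 71, 76, 77, 77, 74, 75, 74, 73
[... 1357 characters left out ...]
 130, 141, 140, 139, 139, 139, 139, 139, 139, 139, 139, 138, 137, 139, 128, 127, 128, 130, 130, 123, 111, 114, 112, 113, 113, 113, 114, 109, 109, 110, 109, 110, 110, 110, 111, 116, 71, 72, 72, 72]
216 284 [71, 70, 66, 104, 111, 109, 109, 109, 108, 109, 109, 109, 112, 112, 113, 112, 113, 112, 112, 107, 124, 130, 140, 139, 138, 138, 139, 138, 139, 139, 139, 127, 127, 128, 128, 129, 129, 129, 128, 129, 130, 123, 109, 112, 113, 114, 113, 114, 114, 111, 110, 110, 110, 111, 109, 109, 112, 113, 95, 68, 71, 72]
[ 0.60530242 -0.03076976  0.15445711]
[[-1.85009357e-04  9.99999862e-01 -4.91473001e-04]
 [ 9.99999021e-01  1.85690975e-04  1.38720489e-03]
 [ 1.38729596e-03 -4.91215874e-04 -9.99998917e-01]]
```

```bash
cat >> h.py <<'E'
def kpos(O,F,g=.0315):
    st=get_state(); RT=R.from_rotvec(st["eef_rot"]).as_matrix()
    return F.T@(st["position"]+RT@[0,0,g]-O), F.T@st["contact_force"], st
E
python3 - <<'E'
from h import *
F=sframe(7.3); O=np.array([.632,-.0267,.095])
k,_,_=kpos(O,F)
off=np.array([0,0,.033])-k; print("err",k*1e3)
off=np.array([-.001,.0,-.0009])
tcp=lambda k: O+F@(np.array(k)+off+[0,0,.0315])
move_l(tcp([0,0,.031]),.05); sleep(.2)
k,fo,st=kpos(O,F); print(k*1e3,fo)
hit=move_l(tcp([0,0,.018]),.04,until_force=12)
sleep(.1)
k,fo,st=kpos(O,F); print(hit,k*1e3,fo,st["wrist_torque"])
insview("j_w",O,F)
E
```

```text
err [ 0.70258719 -0.65992618 33.79645377]
[-0.98619072 -0.04704518 30.10405882] [-1.24404364  0.16172405 -0.47841918]
False [ 0.19002652 -0.20741344 17.3869584 ] [3.00217975 0.89180897 0.97038724] [ 0.02779641 -0.37452394  0.00249095]
spindle tip [[318.0, 296.0], [428.0, 296.0]] base [[303.0, 226.0], [444.0, 226.0]] collar [[172.0, 279.0], [574.0, 279.0]]
knob foot [[246.0, 226.0], [496.0, 226.0]]
knob origin in spindle frame mm [ 0.19 -0.21 17.39] F [2.18 1.18 2.15] M [ 0.03 -0.37  0.  ] gap 0.342 t 19.6167
```

View pics/j_wz.png

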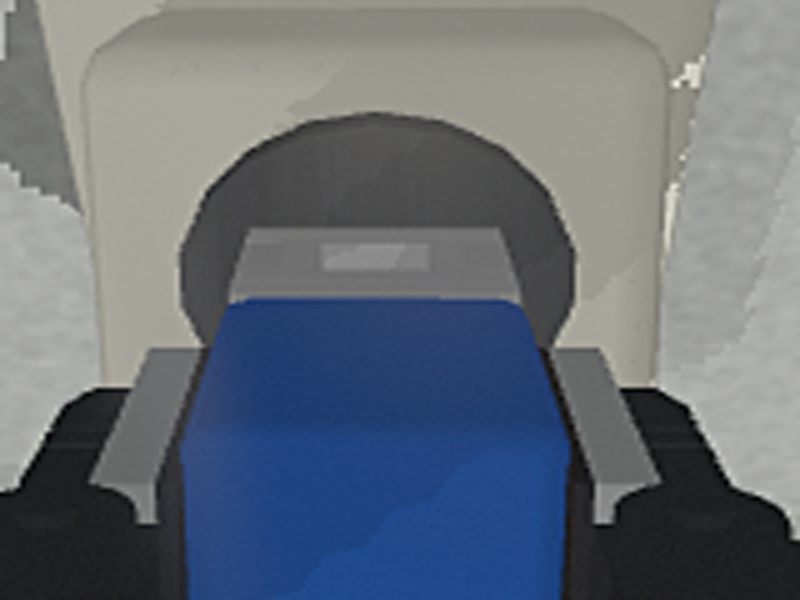

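```bash
python3 - <<'E'
from h import *
F=sframe(7.3); O=np.array([.632,-.0267,.095])
for z in (.014,.010,.006,.003,.001,-.001,-.003):
    hit=move_l(O+F@[-.0005,0,z+.0315],.03,until_force=30)
    k,fo,st=kpos(O,F); print(z,hit,(k*1e3).round(2),fo.round(1),round(st["finger_gap"],3),round(st["clock"],2))
    if hit or np.linalg.norm(fo)>32: break
insview("k_w",O,F)
E
```

```text
0.014 False [ 0.58 -0.24 14.15] [ 4.9 -0.5 -0.8] 0.343 19.93
0.01 False [ 0.56 -0.12  9.88] [ 5.4 -0.8 -2.4] 0.345 20.21
0.006 False [-0.52 -0.07  5.43] [ 4.8 -0.7 -4.6] 0.345 20.49
0.003 False [-0.75  0.18  2.13] [ 6.2 -0.7 -7.6] 0.341 20.74
0.001 False [-0.8   0.19  0.4 ] [ 4.6 -1.4 -4.9] 0.346 20.99
-0.001 False [-0.69  0.13  0.14] [ 0.6  0.9 17.5] 0.341 21.24
-0.003 False [-0.49 -0.06 -0.06] [-3.8  2.2 41.8] 0.341 21.49
spindle tip [[311.0, 348.0], [432.0, 348.0]] base [[295.0, 265.0], [449.0, 265.0]] collar [[153.0, 323.0], [591.0, 323.0]]
knob foot [[246.0, 226.0], [496.0, 226.0]]
knob origin in spindle frame mm [-0.49 -0.06 -0.06] F [-21.25  -0.51  36.28] M [0.4  1.42 0.25] gap 0.341 t 21.4917
```

View pics/k_wz.png

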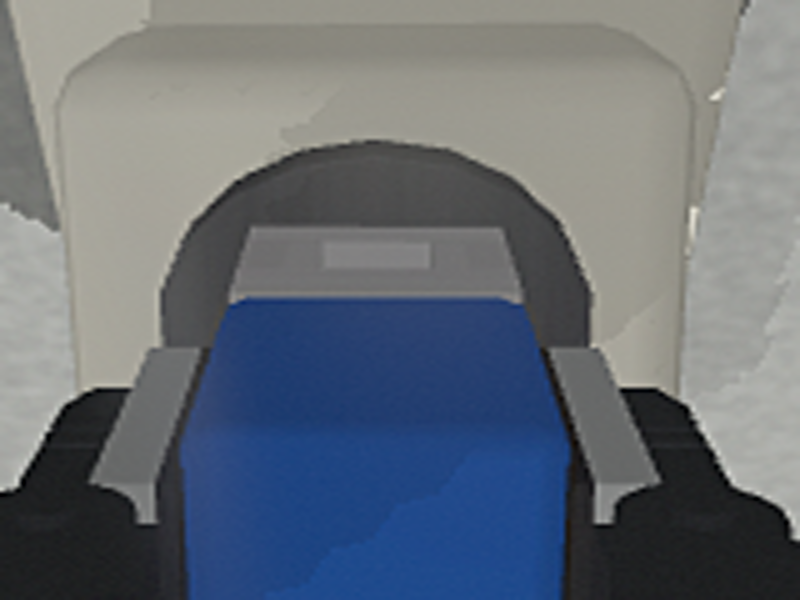

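```bash
python3 - <<'E'
from h import *
F=sframe(7.3); O=np.array([.632,-.0267,.095])
move_l(O+F@[-.0005,0,-.0008+.0315],.03); sleep(.1)
k,fo,st=kpos(O,F); print((k*1e3).round(2),fo.round(1))
let_go()
k,fo,st=kpos(O,F); print((k*1e3).round(2),fo.round(1),st["finger_gap"])
move_l(O+F@[0,0,.12],.15)
st=get_state();print(st["clock"])
f,C=shot("wrist","l_w")
x0,y0=220,90
cv2.imwrite("pics/l_wz.png",cv2.resize(f["img"][y0:y0+150,x0:x0+200,::-1],None,fx=4,fy=4,interpolation=cv2.INTER_CUBIC))
for z in (.068,0): print((4*(proj(C,[O+F@[a,b,z] for a,b in((-.015,-.015),(-.015,.015),(.015,.015),(.015,-.015))])-[x0,y0])).round().tolist())
E
```

```text
[-0.58 -0.01  0.02] [ 0.1  0.2 17.9]
[-0.86  0.05 -1.04] [-0.2  0.7  0.2] 1.0021948473749536
23.2167
[[283.0, 428.0], [470.0, 428.0], [467.0, 602.0], [287.0, 602.0]]
[[307.0, 346.0], [448.0, 346.0], [446.0, 480.0], [309.0, 480.0]]
```

View pics/l_wz.png

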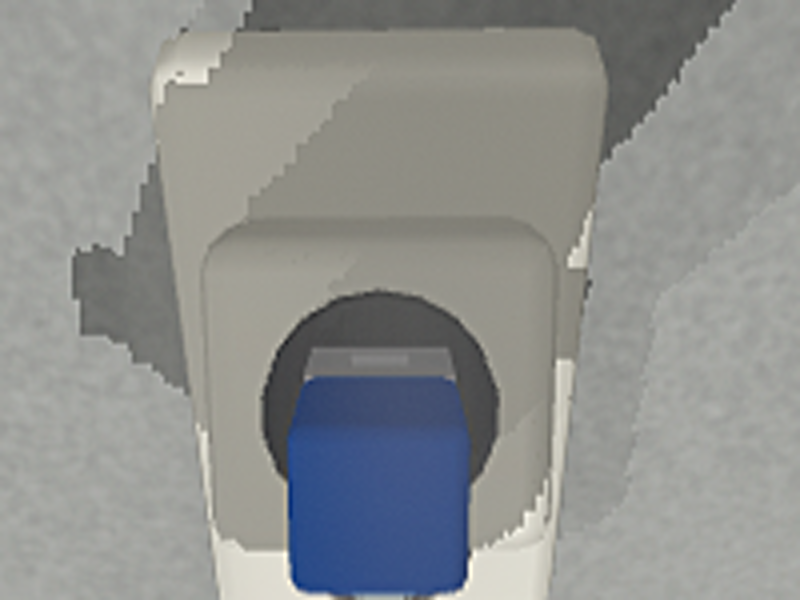

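```bash
python3 - <<'E'
from h import *
F=sframe(7.3); O=np.array([.632,-.0267,.095])
movep(np.array([.40,-.10,.30]),tool(np.array([0,0,-1.]),np.array([0,1.,0])))
for n,x,y in(("scene",270,180),("top",290,120)):
    f,C=shot(n,"m_"+n)
    cv2.imwrite(f"pics/m_{n}z.png",cv2.resize(f["img"][y:y+75,x:x+90,::-1],None,fx=8,fy=8,interpolation=cv2.INTER_CUBIC))
    for s in (0,.005): print(n,s,[(8*(proj(C,[O+F@[a,b,z+s] for a,b in((.015,-.015),(.015,.015))])-[x,y])).round().tolist() for z in (.068,.028,0)])
print(get_state()["clock"])
E
```

```text
scene 0 [[[292.0, 176.0], [414.0, 170.0]], [[297.0, 329.0], [417.0, 323.0]], [[300.0, 434.0], [419.0, 428.0]]]
scene 0.005 [[[291.0, 156.0], [413.0, 151.0]], [[296.0, 310.0], [417.0, 304.0]], [[300.0, 415.0], [419.0, 409.0]]]
top 0 [[[366.0, 354.0], [269.0, 378.0]], [[348.0, 340.0], [255.0, 363.0]], [[337.0, 331.0], [246.0, 353.0]]]
top 0.005 [[[368.0, 356.0], [271.0, 380.0]], [[350.0, 342.0], [257.0, 365.0]], [[339.0, 332.0], [248.0, 355.0]]]
24.2167
```

View pics/m_scenez.png

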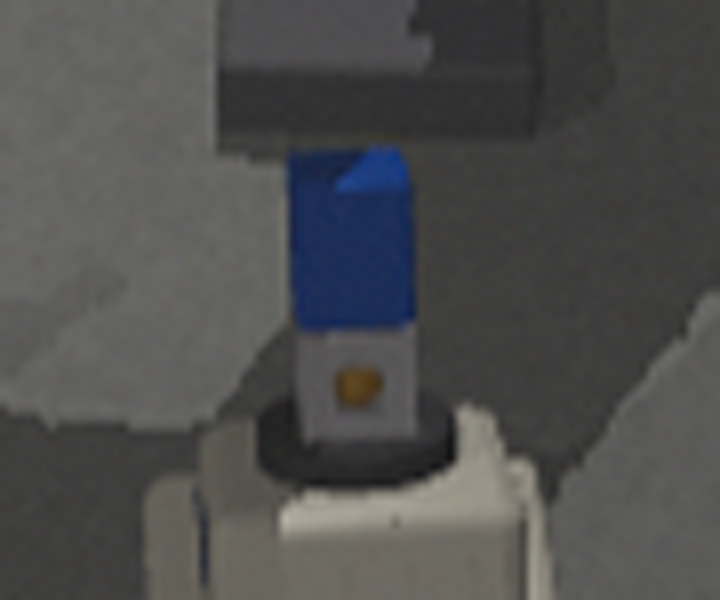

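View pics/m_scene.png

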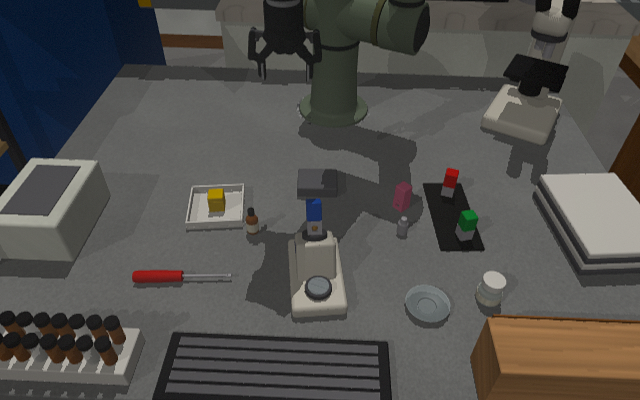

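View pics/m_topz.png

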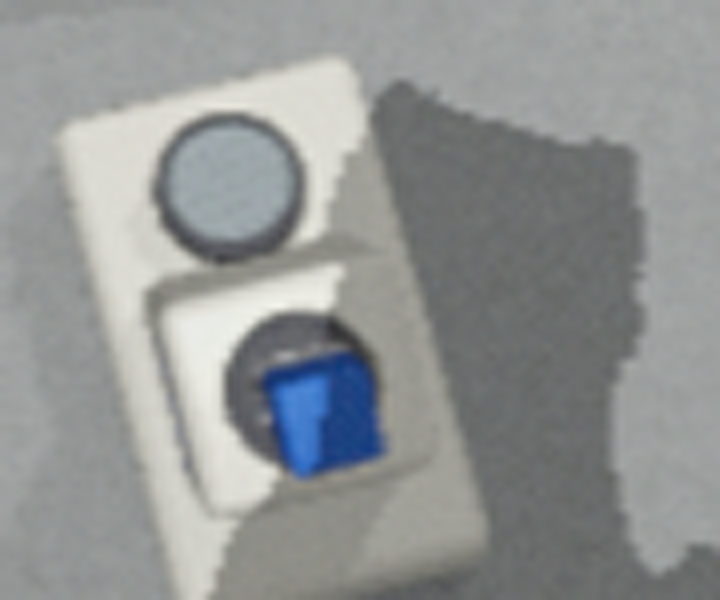

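The scene view shows the brass ball standing out through the sleeve hole (zoom pixel 357,384). The sleeve foot is on the collar at row ~437, against 434 predicted for fully home. The cap is in the tray (216,200), the bystanders are unmoved and the gripper is clear.

```bash
python3 -c "
from cell import *
sign_off()"
```

```text
the job is handed in; nothing more can be done
```

The yellow cap is standing in the white tray, and the blue-headed knob is fully home on the spindle with the spring ball clicked into its hole. I let go of everything and handed the job in at about 24 s.

**Last checks:**
- **Home position:** pushing the knob in, I met a hard stop within about 0.1 mm of the computed home position, at about 42 N. After I let go, its outline matched the home prediction to within 1–2 pixels.
- **Ball:** the scene camera shows the brass ball standing in the hole in the knob's sleeve. I did not do a pull test.
- **Surroundings:** the cap is upright in the tray, the other objects look unmoved, and the gripper is open and well clear.

**Disagreement:** part-way through the push, the measured force along the spindle was slightly negative (about −2 to −8 N). I had expected 5–12 N of resistance from the ball. I only read the force after each short step, so the ball's peak may have been missed. The position and the picture both show the knob seated.

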